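Lock the transport case with its T-key

TASK

The sample transport case is packed and must be locked for the courier. Take the key with the flat paddle handle out of its stand, pass its T-head down through the slot in the case's lid until its collar sits on the lid, turn it a quarter turn so the head lies across under the slot, and let go, leaving it standing there. Leave the plug with the round knob in the stand.

Things in the scene. Friction and masses are not known exactly. Their poses are not given: they have to be found in the camera images.
- lock_key: Loose steel T-key, 74 mm tall, 0.16 kg, upright, hung by its collar in the stand. Origin: underside centre of the T-head; z up, x along the head. T-head 50 (x) x 14 x 10 mm; shank 14 mm thick; collar 52 mm wide, z 32-38; boss 22 mm wide to z 43; flat grey paddle 50 (x) x 14 (y) mm, z 40-74, parallel to the head: grip across the 14 mm (along y) at about z 62.
- case_slot (a point): Middle of the slot in the aluminium lid of the fixed, hollow grey case (158x128 mm), on the lid's top, 80 mm up. Slot 66 mm (x) x 30 (y), lid 10 mm thick, z up. The key's head passes with its x along the slot's x (either way round); the collar stops on the lid with the key's origin 32 mm below this point, free to turn either way, no stop. Locked: key's x along this y (either way).
- blank_plug: Bystander in the stand's other slot: loose steel plug of the same height (74 mm) and collar, 0.14 kg, but with a plain round 14 mm pin without T-head below and a round grey knob 34 mm wide on top. Origin: centre of its underside, z up.
- key_stand: Fixed white stand: plate 84 (x) x 180 (y) mm, top 45 mm above the worktop, on end cheeks. Two slots 62 (x) x 26 mm, centres at y = +45 and -45; the key hangs in either, roughly in line with it, head 13 mm above the worktop: lift it straight up 40 mm or more to clear. Origin: centre of the underside, on the worktop; z up.
There are look-alikes about, which are no part of the job. What is shaped like the lock_key but red is not meant.

How it is judged:
By the outcome, as a careful person would: the job done as asked, in the order asked, and still so for the second after the job is handed in, with the robot touching nothing.
It also fails if it takes over 48 s, if anything falls off the work surface, if the arm or the gripper's body presses on something with over 40 N, if the wrist force passes 120 N, or if a joint passes its speed limit or range.

ROBOT

A 7-joint arm with a two-finger parallel gripper is mounted at the origin on a cart in front of the work surface, level with it; the furniture and walls round the work are solid. World frame = base frame: x ahead of the robot, y to its left, z up, the work surface at z = 0. Lengths are in m, angles in rad, forces in N, time in s.
With the tool pointing down it reaches from about 0.35 to 0.9 m from the base axis. Payload 8.1 kg.
Tool frame: the origin (TCP) lies between the finger pads; the fingertips stand 22 mm ahead of it and the grasp point (between the pads) lies 3 mm ahead of it; z points along the fingers, x is the direction in which the jaws open and shut, and the axes are right-handed (so a half turn about z gives the same grasp; the last joint's range is limited). The gripper opens to 92 mm and grips with 3 to 60 N. Pads are 19 mm wide; open, the fingers measure 130 mm over their backs; the gripper's body (75 mm by 190 mm) begins 47 mm behind the grasp point.
Start: joints at [1.111, 0.434, 0.025, 1.573, -0.012, 1.134, -0.075], TCP at [0.218, -0.586, 0.249] pointing down, gripper open.
Joint ranges: [-2.62, 2.62], [-0.44, 2.09], [-1.27, 1.32], [0.08, 2.57], [-1.32, 4.46], [0.12, 2], [-2.74, 2.74]. Speed limits (rad/s): [2.22, 2.22, 3.01, 3.01, 3.14, 3.14, 3.14].

INTERFACE

Orientations are given as a rotation vector (axis times angle).
In Python, from cell import arm, vision, order gives the robot as it stands.
- The arm moves only by the tool apply_moves, never from a script. Its argument "commands" is a list of rows, each a list of 6 numbers: the shift along the tool's x, y, z in cm, then the turn, a rotation vector about the tool's x, y, z in rad. A call has 1 to 5 rows; each row shifts and turns the commanded pose from where the row before left it, along the tool's axes as they then stand; what a row does not reach is not made up. A row lasts 1/10 s, in which the tool goes at most 50 mm and 8.59 degrees, less where a joint would pass 70% of its speed; a pose out of reach is approached as far as the arm can. A call with a gripper value outside its range is refused whole. "claw" is the closure, from -1 (fully open) to 1 (shut), so that 0 is half open, set as the call begins (left out, the last holds). The fingers move at their own pace and stop on an object; "newtons" is the grip in N (left out, the last holds). Time passes only in rows, so rows that do not move let the fingers close. It gives the time, the measured TCP pose, the force and the opening at its end, in the units of the state.
- arm.observe(): the state, without advancing time (a new reading comes with each control period).
- vision.get_image(name): name is "scene" or "top"; returns (picture, depth): 400x640x3 uint8, red, green, blue; 400x640 float32, m along the optical axis (not along the pixel's ray), 0 where there is no reading.
- vision.get_calibration(name): a dict with "K" (3x3 intrinsics, pixels), "R" (3x3) and "t" (3): a world point X has camera coordinates R X + t. Camera axes: x right, y down, z forward; pixel columns grow to the right and rows downward; lengths in m; the calibration is good to about 2 mm. A picture is of the moment at which its call begins. get_calibration takes no time and is no camera call.
- order.sign_off(): hands the job in, once; it reports no verdict.
The state is a dict: "clock": time; "joints": joint angles; "dq": joint speeds; "joint_efforts": joint torques, N m; "position": TCP position; "ee_rot": TCP orientation; "force": force on the tool from outside, world axes, zero at the start; "ft_torque": the same for the moment, N m; "width": opening from 0.0 (shut) to 1.0 (fully open).
Only numpy, scipy, OpenCV 4.12 (cv2) and the standard library are available. Lean on these libraries where they do the work, as an engineer would, in place of code of your own. Each camera call takes 0.05 s, during which the arm holds its last target.

## Working session

There is one attempt and no reset: what is moved stays moved. The work goes in short steps, Python scripts to look and compute and a tool call to move; the robot and the scene stay as the last step left them, time stands still between calls to the robot, and variables do not carry over. Pictures are saved under pics/ and viewed, and the job is handed in when it is done.

Besides the shell and the picture viewer there is one more tool, called after "Call:" as a command line: name --pt "numbers of a row" for each row, then --argument value for the rest. apply_moves: Moves the arm, as the interface text tells. Its arguments: {"type":"object","properties":{"commands":{"type":"array","items":{"type":"array","items":{"type":"number"}}},"claw":{"type":"number"},"newtons":{"type":"number"}},"required":["commands"]}

```bash
mkdir -p pics; ls
cat > h.py <<'E'
import numpy as np,cv2
from cell import arm,vision,order
def snap(n,tag):
    im,d=vision.get_image(n); np.savez(f'{tag}.npz',im=im,d=d); cv2.imwrite(f'pics/{tag}.png',im[:,:,::-1]); return im,d
def crop(tag,u0,v0,u1,v1,s,out):
    im=np.load(f'{tag}.npz')['im'][v0:v1,u0:u1,::-1]; cv2.imwrite(f'pics/{out}.png',cv2.resize(im,None,fx=s,fy=s,interpolation=cv2.INTER_CUBIC))
def world(n,u,v,z):
    c=vision.get_calibration(n);R=np.array(c['R']);t=np.array(c['t']);K=np.array(c['K'])
    r=R.T@np.linalg.inv(K)@np.array([u,v,1.]);o=-R.T@t
    return o+r*(z-o[2])/r[2]
def wd(n,tag,u,v):
    c=vision.get_calibration(n);R=np.array(c['R']);t=np.array(c['t']);K=np.array(c['K'])
    d=np.load(f'{tag}.npz')['d'][v,u]; return R.T@(np.linalg.inv(K)@np.array([u,v,1.])*d-t)
E
python3 - <<'E'
from h import *
snap('scene','s0');snap('top','t0')
print(arm.observe())
for n in('scene','top'):
  c=vision.get_calibration(n);print(n,c, -np.array(c['R']).T@c['t'])
E
```

```text
pics
{'clock': 0.1, 'joints': array([ 1.11139445,  0.43515957,  0.02499378,  1.5740039 , -0.01157999,
        1.13401772, -0.07507565]), 'dq': array([ 0.00072788, -0.00300542, -0.00012284, -0.00297567, -0.00031363,
       -0.00125716,  0.00034884]), 'joint_efforts': array([ 3.27663634e-03, -6.69128823e+01,  9.88080092e-01, -3.15146506e+01,
       -6.05759583e-02,  3.73555126e-02,  3.98945645e-05]), 'position': array([ 0.21808398, -0.58525473,  0.24802064]), 'ee_rot': array([-2.57977695e+00,  1.79165326e+00,  1.99273320e-03]), 'force': array([-0.45703719, -0.6253258 , -0.11887036]), 'ft_torque': array([-0.01300685,  0.03772425, -0.00040662]), 'width': 1.0046246356747432}
scene {'K': array([[418.61110549,   0.        , 315.20941797],
       [  0.        , 418.61110549, 202.59338923],
       [  0.        ,   0.        ,   1.        ]]), 'R': array([[ 0.545612  , -0.83800351,  0.00759308],
       [-0.43404245, -0.2903262 , -0.85282932],
       [ 0.71687843,  0.46201819, -0.52213456]]), 't': array([-0.38711438,  0.22999352,  0.61441184])} [-0.12941739 -0.54149952  0.51989027]
top {'K': array([[418.10105242,   0.        , 320.31063226],
       [  0.        , 418.10105242, 197.54617197],
       [  0.        ,   0.        ,   1.        ]]), 'R': array([[ 0.02937013, -0.99953229, -0.00852016],
       [-0.98591649, -0.02756398, -0.16495122],
       [ 0.16463922,  0.01324481, -0.98626493]]), 't': array([-0.15282082,  0.47018888,  0.8340752 ])} [ 0.33073385 -0.15083624  0.89887528]
```

View pics/s0.png

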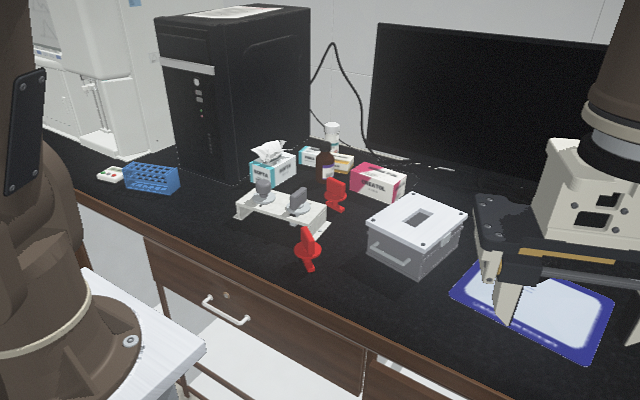

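View pics/t0.png

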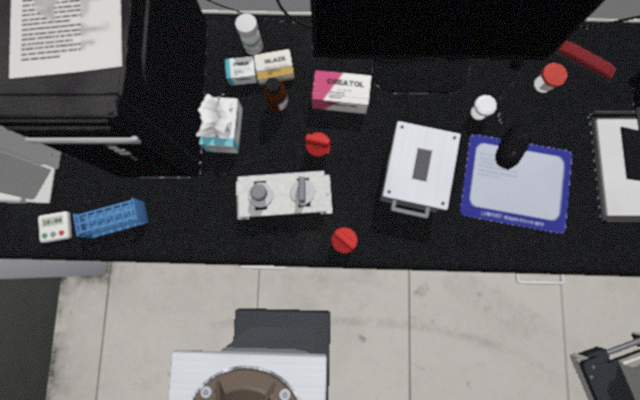

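Run:
```python
from h import *
crop('t0',225,160,345,230,6,'t0a');crop('t0',370,110,475,220,5,'t0b');crop('s0',225,165,345,245,6,'s0a')
```

```text
(no output)
```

View pics/t0a.png

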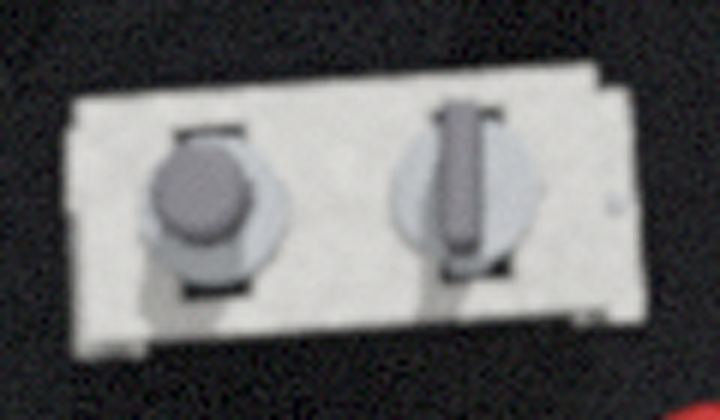

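View pics/t0b.png

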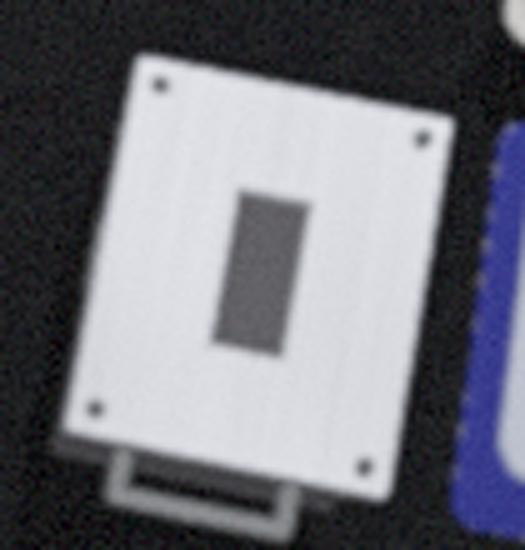

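View pics/s0a.png

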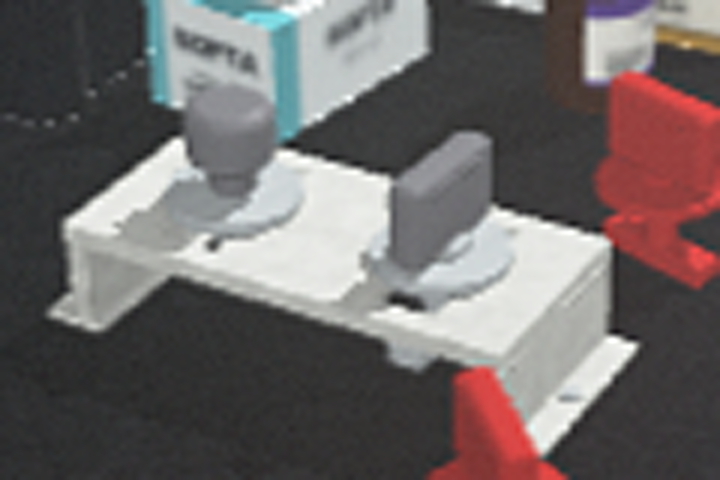

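Run:
```python
from h import *
np.set_printoptions(precision=4,suppress=True)
P=lambda a,b,z:print((a,b),world('top',225+a/6-.42,160+b/6-.42,z),wd('top','t0',round(225+a/6-.4),round(160+b/6-.4)))
print('key top');[P(a,b,.087) for a,b in((462,103),(458,238),(460,170))]
print('collar key L,R');[P(a,b,.051) for a,b in((392,190),(541,190))]
print('slots ends');[P(a,b,.045) for a,b in((465,108),(475,278),(210,128),(218,295))]
print('knob');P(201,192,.087)
print('stand corners (top plate)');[P(a,b,.045) for a,b in((75,98),(598,65),(75,345),(590,315))]
Q=lambda a,b,z:print((a,b),world('top',370+a/5-.4,110+b/5-.4,z),wd('top','t0',round(370+a/5-.4),round(110+b/5-.4)))
print('lid');L=[(135,53),(456,117),(390,500),(62,433)];[Q(a,b,.08) for a,b in L]
print('slot');[Q(a,b,.08) for a,b in((240,190),(310,204),(282,355),(211,342))]
def ang(c):
    w=[world('top',370+a/5-.4,110+b/5-.4,.08)[:2] for a,b in c]
    print('c',np.mean(w,0),'x-edge angs',[np.degrees(np.arctan2(*(w[i]-w[j])[::-1])) for i,j in((0,3),(1,2),(0,1),(3,2))],[np.linalg.norm(w[i]-w[j]) for i,j in((0,3),(1,2),(0,1),(3,2))])
ang(L);ang([(240,190),(310,204),(282,355),(211,342)])
```

```text
key top
(462, 103) [ 0.5071 -0.1015  0.087 ] [ 0.5069 -0.1023  0.0857]
(458, 238) [ 0.4618 -0.1019  0.087 ] [ 0.4626 -0.1019  0.0854]
(460, 170) [ 0.4845 -0.1017  0.087 ] [ 0.4848 -0.101   0.0842]
collar key L,R
(392, 190) [ 0.4837 -0.0764  0.051 ] [ 0.4851 -0.0761  0.0462]
(541, 190) [ 0.4851 -0.1276  0.051 ] [ 0.4867 -0.1279  0.0451]
slots ends
(465, 108) [ 0.5145 -0.1001  0.045 ] [ 0.505  -0.1023  0.0849]
(475, 278) [ 0.4548 -0.1057  0.045 ] [ 0.4614 -0.1038 -0.0014]
(210, 128) [ 0.5049 -0.0116  0.045 ] [ 0.5141 -0.0051 -0.0009]
(218, 295) [ 0.4464 -0.0175  0.045 ] [ 0.4521 -0.0106 -0.0007]
knob
(201, 192) [ 0.4748 -0.0167  0.087 ] [ 0.4745 -0.016   0.0838]
stand corners (top plate)
(75, 98) [0.5143 0.0361 0.045 ] [ 0.5241  0.0465 -0.0018]
(598, 65) [ 0.5311 -0.1459  0.045 ] [ 0.5424 -0.1451  0.0008]
(75, 345) [0.4277 0.0307 0.045 ] [ 0.4332  0.0409 -0.002 ]
(590, 315) [ 0.4431 -0.1456  0.045 ] [ 0.4466 -0.1456  0.0196]
lid
(135, 53) [ 0.6322 -0.2912  0.08  ] [ 0.6624 -0.3059 -0.0009]
(456, 117) [ 0.6084 -0.4214  0.08  ] [ 0.635  -0.4477  0.0015]
(390, 500) [ 0.4504 -0.3914  0.08 
[... 236 characters left out ...]
.5076 -0.3496  0.08  ] [ 0.5076 -0.3505  0.0763]
(211, 342) [ 0.5121 -0.3214  0.08  ] [ 0.5287 -0.3374  0.0051]
c [ 0.5411 -0.3415] x-edge angs [np.float64(-10.369287674197228), np.float64(-10.751177723206741), np.float64(79.63964824055559), np.float64(79.82447788714701)] [np.float64(0.16123895693151505), np.float64(0.16081914475772036), np.float64(0.13236911786444766), np.float64(0.13129797701754642)]
c [ 0.5413 -0.3415] x-edge angs [np.float64(-10.859570924866825), np.float64(-10.885760049769772), np.float64(79.7420504963841), np.float64(80.89378748092535)] [np.float64(0.06432856284018895), np.float64(0.06375416530665287), np.float64(0.028607949026065903), np.float64(0.028590616932944655)]
```

```bash
cat >> h.py <<'E'
from scipy.spatial.transform import Rotation as Ro
np.set_printoptions(precision=3,suppress=True)
def pose(yaw): # tool x at yaw deg, z down
    a=np.radians(yaw);c,s=np.cos(a),np.sin(a)
    return Ro.from_matrix(np.array([[c,s,0],[s,-c,0],[0,0,-1]]))
def go(p,yaw):
    o=arm.observe();R=Ro.from_rotvec(o['ee_rot']);T=pose(yaw)
    x=R.as_matrix()[:,0];print('t',o['clock'],'pos',o['position'],'yaw',np.degrees(np.arctan2(x[1],x[0])),'F',o['force'],'w',o['width'],'j7',o['joints'][6])
    d=np.array(p)-o['position']
    print('rot',(R.inv()*T).as_rotvec(),'shift cm (cur axes)',R.inv().apply(d)*100,'shift cm (tgt axes)',T.inv().apply(d)*100)
E
python3 -c "
from h import *
go([.4845,-.102,.20],-89.2)"
```

```text
t 0.1 pos [ 0.218 -0.585  0.248] yaw -69.55990911618683 F [-0.457 -0.625 -0.119] w 1.0046246356747432 j7 -0.07507565337117043
rot [0.    0.001 0.343] shift cm (cur axes) [-35.972 -41.842   4.847] shift cm (tgt axes) [-47.949 -27.314   4.802]
```

Call:
apply_moves --pt "0 0 0 0 0 0.115" --pt "0 0 0 0 0 0.114" --pt "0 0 0 0 0 0.114" --pt "-3 -1.7 0 0 0 0" --pt "-3 -1.7 0 0 0 0" --claw 0 --newtons 25

```text
clock: 0.6
position: [0.251, -0.5247, 0.248]
ee_rot: [2.234, -2.209, -0.002]
force: [0.9, -0.2, 0.1]
width: 0.611
```

Call:
apply_moves --pt "-3 -1.7 0 0 0 0" --pt "-3 -1.7 0 0 0 0" --pt "-3 -1.7 0 0 0 0" --pt "-3 -1.7 0 0 0 0" --pt "-3 -1.7 0 0 0 0"

```text
clock: 1.1
position: [0.3347, -0.3726, 0.2485]
ee_rot: [2.237, -2.206, -0.001]
force: [0.9, 0.3, 0.3]
width: 0.502
```

Call:
apply_moves --pt "-3 -1.7 0 0 0 0" --pt "-3 -1.7 0.5 0 0 0" --pt "-3 -1.7 0.5 0 0 0" --pt "-3 -1.7 1 0 0 0" --pt "-3 -1.7 1 0 0 0"

```text
clock: 1.6
position: [0.4177, -0.2216, 0.2184]
ee_rot: [-2.236, 2.206, -0.0]
force: [0.3, -1.0, -0.1]
width: 0.5
```

```bash
python3 -c "
from h import *
go([.4845,-.102,.15],-89.2)"
```

```text
t 1.6 pos [ 0.418 -0.222  0.218] yaw -89.21921271193219 F [ 0.339 -1.011 -0.137] w 0.5002726230315369 j7 -1.2145553305673964
rot [-0. -0. -0.] shift cm (cur axes) [-11.866  -6.839   6.84 ] shift cm (tgt axes) [-11.863  -6.844   6.841]
```

Call:
apply_moves --pt "-3 -1.7 1 0 0 0" --pt "-3 -1.7 1.5 0 0 0" --pt "-3 -1.7 1.5 0 0 0" --pt "-2.5 -1.5 1.5 0 0 0" --pt "0 0 1 0 0 0"

```text
clock: 2.1
position: [0.4832, -0.1026, 0.1527]
ee_rot: [-2.242, 2.198, 0.002]
force: [-0.3, 0.1, 0.4]
width: 0.499
```

```bash
python3 -c "
from h import *
snap('scene','s1');snap('top','t1')
crop('s1',215,125,375,245,5,'s1a');crop('t1',225,150,345,240,6,'t1a')
go([.4845,-.102,.08],-89.2)"
```

```text
t 2.2 pos [ 0.481 -0.106  0.152] yaw -89.12086976047424 F [ 0.398 -0.02  -0.352] w 0.5020335680247565 j7 -1.5248989552412557
rot [0.003 0.    0.001] shift cm (cur axes) [-0.438 -0.41   7.221] shift cm (tgt axes) [-0.442 -0.386  7.223]
```

View pics/s1a.png

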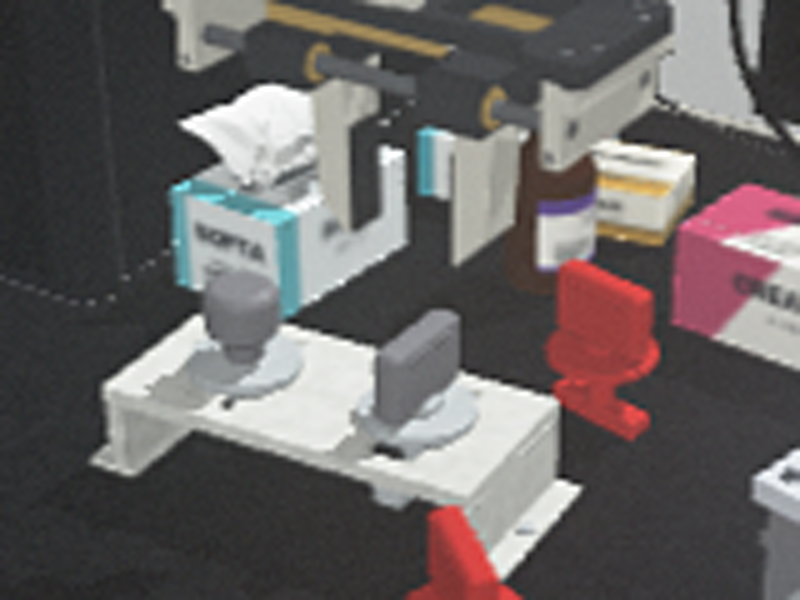

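View pics/t1a.png

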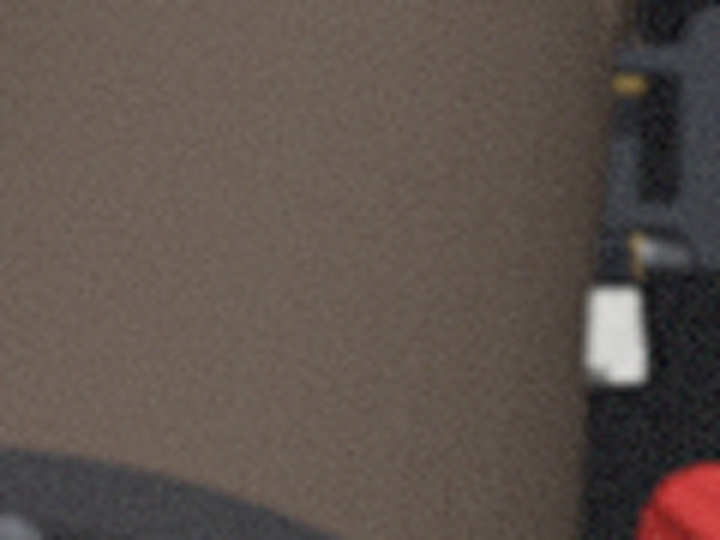

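```bash
cat >> h.py <<'E'
def overlay(n,tag,out,box,s,pts,loops):
    u0,v0,u1,v1=box;c=vision.get_calibration(n)
    uv,_=cv2.projectPoints(np.array(pts,float),cv2.Rodrigues(np.array(c['R']))[0],np.array(c['t']),np.array(c['K']),None)
    uv=(uv[:,0]+.5-[u0,v0])*s
    im=cv2.resize(np.load(f'{tag}.npz')['im'][v0:v1,u0:u1,::-1],None,fx=s,fy=s,interpolation=cv2.INTER_CUBIC)
    for l in loops: cv2.polylines(im,[np.round(uv[l]).astype(int)],True,(0,255,0),1)
    cv2.imwrite(f'pics/{out}.png',im)
def keymodel(x,y,z,yaw):
    P=[];L=[]
    def add(p):L.append(list(range(len(P),len(P)+len(p))));P.extend(p)
    b=lambda z:[(sx*.025,sy*.007,z) for sx,sy in((1,1),(1,-1),(-1,-1),(-1,1))]
    add(b(.074));add(b(.040))
    add([(.026*np.cos(a),.026*np.sin(a),.038) for a in np.linspace(0,6.28,40)])
    return Ro.from_euler('z',yaw,degrees=True).apply(P)+[x,y,z],L
E
python3 -c "
from h import *
k=keymodel(.4845,-.102,.013,.8)
overlay('scene','s0','ov_s',(265,170,345,230),8,*k);overlay('top','t0','ov_t',(265,160,345,220),8,*k)
a=cv2.imread('pics/ov_s.png');b=cv2.imread('pics/ov_t.png');cv2.imwrite('pics/ov.png',cv2.resize(np.vstack([a,b]),None,fx=.62,fy=.62))"
```

```text
(no output)
```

View pics/ov.png

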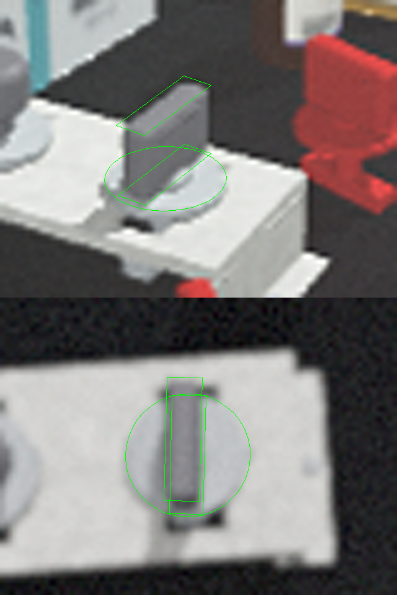

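Call:
apply_moves --pt "-0.2 -0.15 1.5 0 0 0" --pt "-0.2 -0.15 1.5 0 0 0" --pt "0 0 1.5 0 0 0" --pt "0 0 1.2 0 0 0" --pt "0 0 0.5 0 0 0"

```text
clock: 2.7
position: [0.4839, -0.104, 0.0911]
ee_rot: [2.234, -2.207, -0.001]
force: [-0.0, -0.6, 0.0]
width: 0.501
```

```bash
python3 -c "
from h import *
snap('scene','s2')
crop('s2',215,125,375,245,5,'s2a')
go([.4835,-.102,.08],-89.2)"
```

```text
t 2.75 pos [ 0.484 -0.104  0.091] yaw -89.28398511180752 F [-0.076  0.407  0.623] w 0.5016028881929495 j7 -1.561156432099007
rot [ 0.002 -0.    -0.001] shift cm (cur axes) [-0.175  0.029  1.079] shift cm (tgt axes) [-0.175  0.031  1.079]
```

View pics/s2a.png

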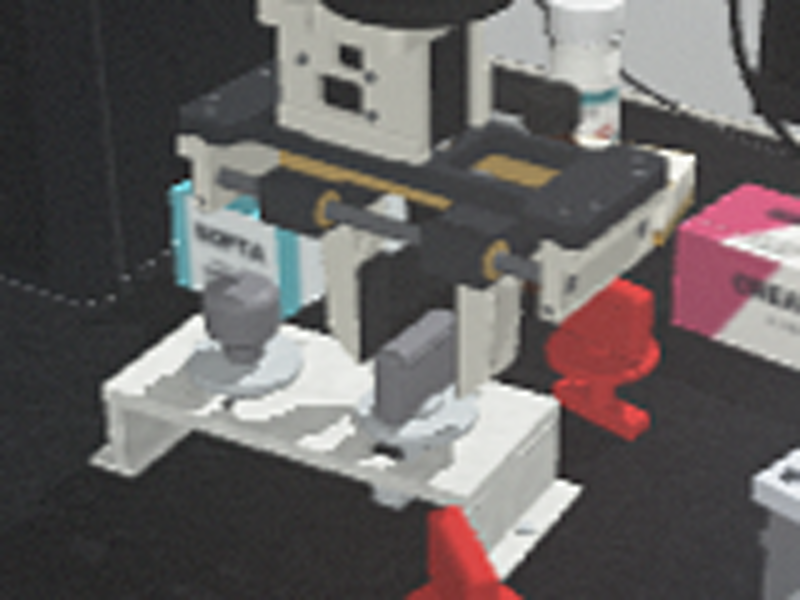

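Call:
apply_moves --pt "-0.17 0 0.5 0 0 0" --pt "0 0 0.5 0 0 0" --pt "0 0 0 0 0 0" --pt "0 0 0 0 0 0"

```text
clock: 3.15
position: [0.4847, -0.1012, 0.0819]
ee_rot: [-2.237, 2.206, -0.0]
force: [-0.2, -0.0, -0.1]
width: 0.499
```

Call:
apply_moves --pt "0 0 0 0 0 0" --pt "0 0 0 0 0 0" --pt "0 0 0 0 0 0" --pt "0 0 0 0 0 0" --pt "0 0 0 0 0 0" --claw 1 --newtons 30

```text
clock: 3.65
position: [0.4847, -0.1013, 0.0818]
ee_rot: [2.237, -2.206, 0.0]
force: [-1.0, 0.6, 1.1]
width: 0.153
```

```bash
python3 -c "
from h import *
snap('scene','s3')
crop('s3',215,125,375,245,5,'s3a')
go([.4835,-.102,.08],-89.2)"
```

```text
t 3.7 pos [ 0.485 -0.101  0.082] yaw -89.2213133871823 F [-0.838 -0.496  0.247] w 0.15249514776221107 j7 -1.5694102540911314
rot [-0. -0. -0.] shift cm (cur axes) [0.068 0.12  0.179] shift cm (tgt axes) [0.068 0.12  0.179]
```

View pics/s3a.png

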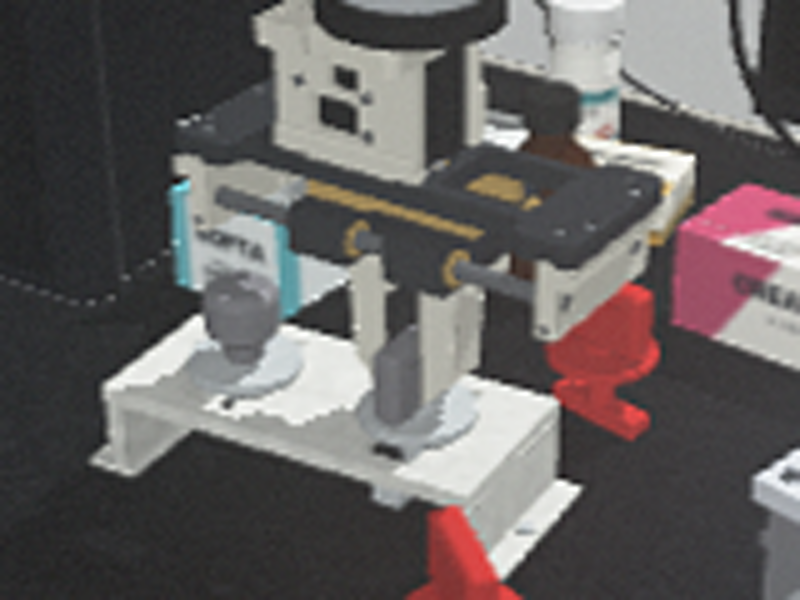

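Call:
apply_moves --pt "0 0 -1 0 0 0" --pt "0 0 -1.5 0 0 0" --pt "0 0 -2 0 0 0" --pt "0 0 -2 0 0 0" --pt "0 0 -2 0 0 0"

```text
clock: 4.2
position: [0.4844, -0.1012, 0.168]
ee_rot: [2.237, -2.206, -0.0]
force: [0.6, 0.2, -1.5]
width: 0.146
```

Call:
apply_moves --pt "0 0 -2 0 0 0" --pt "0 0 -1 0 0 0.1" --pt "0 0 -0.5 0 0 0.09" --pt "0 0 0 0 0 0" --pt "0 0 0 0 0 0"

```text
clock: 4.7
position: [0.4844, -0.1012, 0.2019]
ee_rot: [2.021, -2.405, 0.0]
force: [-0.1, 0.2, -1.8]
width: 0.15
```

```bash
python3 -c "
from h import *
snap('scene','s4')
crop('s4',215,85,375,245,4,'s4a')
go([.541,-.3415,.2],-100.6)"
```

```text
t 4.75 pos [ 0.484 -0.101  0.202] yaw -99.94930326439433 F [ 0.154  0.457 -2.199] w 0.15081359784092943 j7 -1.6957858417956524
rot [ 0.001 -0.     0.011] shift cm (cur axes) [22.692 -9.738  0.151] shift cm (tgt axes) [22.58  -9.995  0.155]
```

View pics/s4a.png

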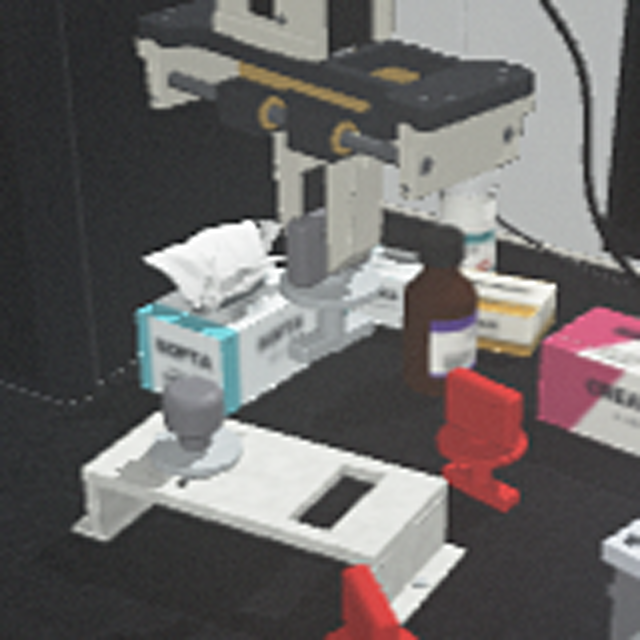

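Call:
apply_moves --pt "1.5 -0.7 0 0 0 0.011" --pt "2.5 -1.1 0 0 0 0" --pt "3 -1.3 0 0 0 0" --pt "3 -1.3 0 0 0 0" --pt "3 -1.3 0 0 0 0"

```text
clock: 5.25
position: [0.5165, -0.2419, 0.2012]
ee_rot: [2.004, -2.418, -0.001]
force: [0.0, -0.4, -1.3]
width: 0.152
```

Call:
apply_moves --pt "3 -1.3 0 0 0 0" --pt "3 -1.3 0 0 0 0" --pt "2.4 -1.1 0 0 0 0" --pt "1.2 -0.5 0 0 0 0" --pt "0 0 0 0 0 0"

```text
clock: 5.75
position: [0.5393, -0.3441, 0.2009]
ee_rot: [2.0, -2.421, -0.001]
force: [-0.4, 1.0, -1.7]
width: 0.148
```

```bash
python3 -c "
from h import *
snap('scene','s5');snap('top','t5')
crop('s5',340,80,500,290,3.5,'s5a')
go([.541,-.3415,.165],-100.6)"
```

```text
t 5.85 pos [ 0.54  -0.341  0.201] yaw -100.6824894513661 F [ 0.3   -0.428 -1.519] w 0.14856163035953884 j7 -1.2986182108550126
rot [ 0.001  0.001 -0.001] shift cm (cur axes) [ 0.074 -0.14   3.624] shift cm (tgt axes) [ 0.07  -0.136  3.624]
```

View pics/s5a.png

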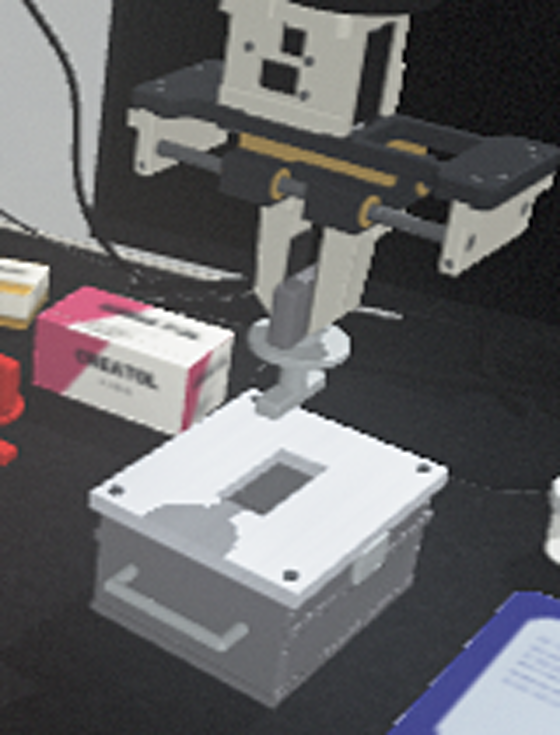

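```bash
python3 -c "
from h import *
o=arm.observe()['position']
k,L=keymodel(o[0],o[1],o[2]-.069,-10.6)
h=[(sx*.025,sy*.007,0) for sx,sy in((1,1),(1,-1),(-1,-1),(-1,1))]
s=[(sx*.033,sy*.015,.0) for sx,sy in((1,1),(1,-1),(-1,-1),(-1,1))]
l=[(sx*.079,sy*.064,.0) for sx,sy in((1,1),(1,-1),(-1,-1),(-1,1))]
R=Ro.from_euler('z',-10.6,degrees=True)
P=np.vstack([k,R.apply(h)+o-[0,0,.069],R.apply(s+l)+[.541,-.3415,.08]]);n=len(k)
L+=[list(range(n+i,n+i+4)) for i in(0,4,8)]
overlay('scene','s5','ov5',(360,150,480,250),6,P,L)"
```

```text
(no output)
```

View pics/ov5.png

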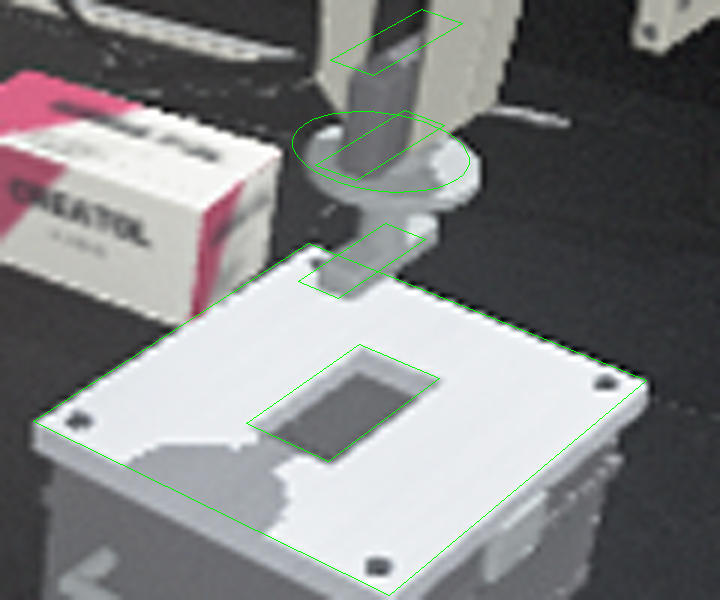

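Call:
apply_moves --pt "0.05 -0.1 0 0 0 0" --pt "0 0 1 0 0 0" --pt "0 0 1.5 0 0 0" --pt "0 0 1 0 0 0" --pt "0 0 0 0 0 0"

```text
clock: 6.35
position: [0.54, -0.3412, 0.1648]
ee_rot: [2.004, -2.418, -0.005]
force: [-1.3, 0.5, -2.1]
width: 0.149
```

```bash
python3 -c "
from h import *
snap('scene','s6')
crop('s6',360,140,480,250,6,'s6a')
go([.541,-.3415,.117],-100.6)"
```

```text
t 6.4 pos [ 0.54  -0.342  0.166] yaw -100.6942509201961 F [ 0.301  0.247 -2.451] w 0.14923893829070406 j7 -1.3009161915098295
rot [ 0.002  0.001 -0.002] shift cm (cur axes) [-0.02  -0.057  4.885] shift cm (tgt axes) [-0.023 -0.049  4.885]
```

View pics/s6a.png

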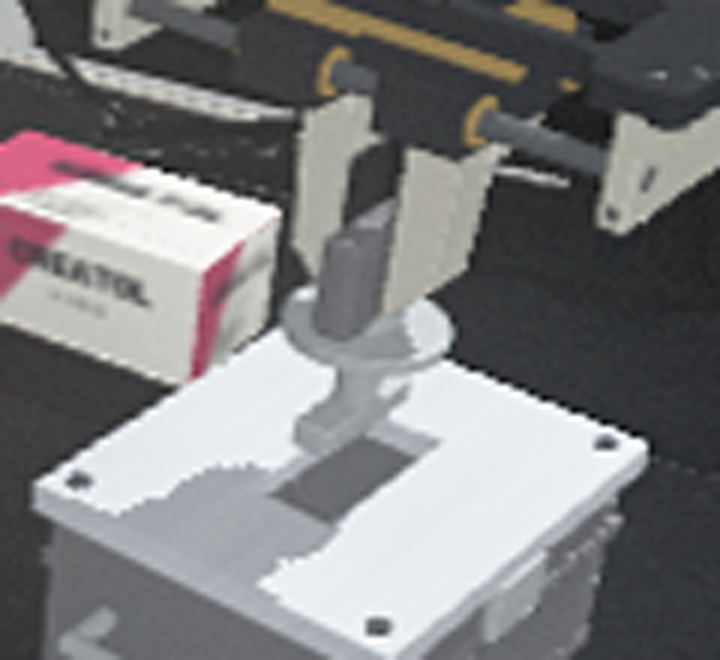

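Call:
apply_moves --pt "0 0 1 0 0 0" --pt "0 0 1 0 0 0" --pt "0 0 1 0 0 0" --pt "0 0 0.7 0 0 0" --pt "0 0 0 0 0 0"

```text
clock: 6.9
position: [0.5402, -0.342, 0.1282]
ee_rot: [2.003, -2.419, -0.004]
force: [-0.1, 0.1, -2.5]
width: 0.149
```

```bash
python3 -c "
from h import *
snap('scene','s7')
crop('s7',360,140,480,250,6,'s7a')
go([.541,-.3415,.117],-100.6)"
```

```text
t 6.95 pos [ 0.541 -0.342  0.129] yaw -100.73237393527228 F [ 0.542 -0.29  -2.42 ] w 0.14850697652963396 j7 -1.304100620693909
rot [ 0.001  0.    -0.002] shift cm (cur axes) [-0.079 -0.03   1.203] shift cm (tgt axes) [-0.079 -0.029  1.203]
```

View pics/s7a.png

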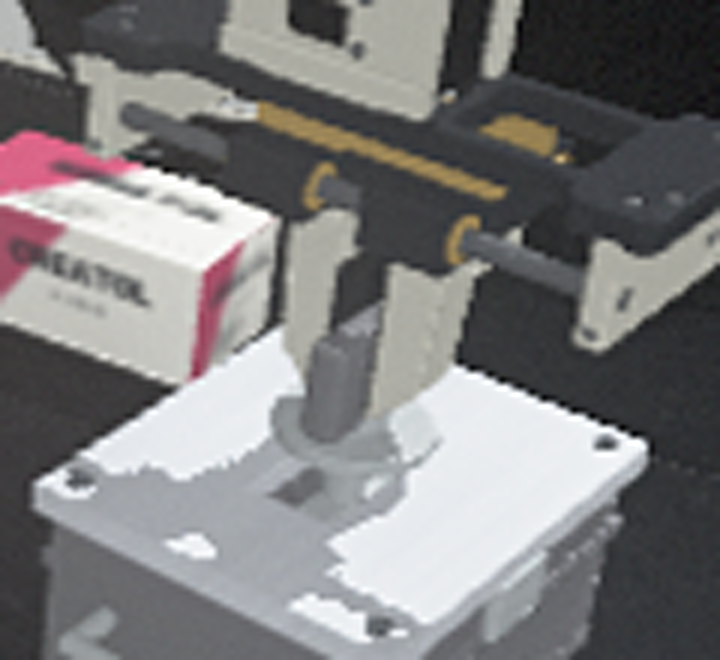

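Call:
apply_moves --pt "0 0 0.5 0 0 0" --pt "0 0 0.3 0 0 0" --pt "0 0 0.1 0 0 0" --pt "0 0 0 0 0 0"

```text
clock: 7.35
position: [0.5409, -0.3424, 0.1207]
ee_rot: [2.004, -2.419, -0.0]
force: [-0.1, -0.3, -2.0]
width: 0.152
```

Call:
apply_moves --pt "0 0 0.1 0 0 0" --pt "0 0 0 0 0 0"

```text
clock: 7.55
position: [0.5409, -0.3424, 0.1198]
ee_rot: [-2.004, 2.419, -0.0]
force: [-0.7, -0.2, -2.5]
width: 0.152
```

Call:
apply_moves --pt "0 0 0.1 0 0 0" --pt "0 0 0 0 0 0"

```text
clock: 7.75
position: [0.5409, -0.3424, 0.1187]
ee_rot: [2.004, -2.419, -0.0]
force: [-0.5, -0.2, -2.9]
width: 0.153
```

Call:
apply_moves --pt "0 0 0.1 0 0 0" --pt "0 0 0 0 0 0"

```text
clock: 7.95
position: [0.5409, -0.3423, 0.1176]
ee_rot: [2.004, -2.419, -0.0]
force: [-0.3, -0.2, -1.0]
width: 0.15
```

Call:
apply_moves --pt "0 0 0.1 0 0 0" --pt "0 0 0 0 0 0"

```text
clock: 8.15
position: [0.541, -0.3424, 0.1169]
ee_rot: [-2.004, 2.419, -0.0]
force: [-0.3, 0.5, -0.2]
width: 0.154
```

Call:
apply_moves --pt "0 0 0.05 0 0 0" --pt "0 0 0 0 0 0"

```text
clock: 8.35
position: [0.541, -0.3424, 0.1169]
ee_rot: [-2.004, 2.419, -0.001]
force: [-2.8, 1.3, 5.1]
width: 0.154
```

Call:
apply_moves --pt "0 0 -0.05 0 0 0" --pt "0 0 0 0 0 -0.08" --pt "0 0 0 0 0 -0.12" --pt "0 0 0 0 0 -0.12" --pt "0 0 0 0 0 -0.12"

```text
clock: 8.85
position: [0.5412, -0.3425, 0.1169]
ee_rot: [-2.488, 1.918, -0.001]
force: [0.3, -1.1, -0.4]
width: 0.147
```

Call:
apply_moves --pt "0 0 0 0 0 -0.12" --pt "0 0 0 0 0 -0.12" --pt "0 0 0 0 0 -0.12" --pt "0 0 0 0 0 -0.12" --pt "0 0 0 0 0 -0.12"

```text
clock: 9.35
position: [0.5411, -0.3426, 0.1169]
ee_rot: [2.944, -1.097, 0.001]
force: [-0.5, 0.2, -0.0]
width: 0.156
```

Call:
apply_moves --pt "0 0 0 0 0 -0.12" --pt "0 0 0 0 0 -0.12" --pt "0 0 0 0 0 -0.12" --pt "0 0 0 0 0 -0.1" --pt "0 0 0 0 0 0"

```text
clock: 9.85
position: [0.5411, -0.3427, 0.1169]
ee_rot: [3.116, -0.402, 0.001]
force: [-0.4, -0.5, 0.7]
width: 0.145
```

```bash
python3 -c "
from h import *
snap('scene','s8')
crop('s8',360,140,480,250,6,'s8a')
go([.541,-.3420,.117],-10.6)"
```

```text
t 9.9 pos [ 0.541 -0.343  0.117] yaw -14.932779229214114 F [-0.393 -0.245  1.121] w 0.14972218552043112 j7 -0.04265401452756219
rot [-0.    -0.001 -0.076] shift cm (cur axes) [-0.028 -0.069 -0.012] shift cm (tgt axes) [-0.022 -0.071 -0.012]
```

View pics/s8a.png

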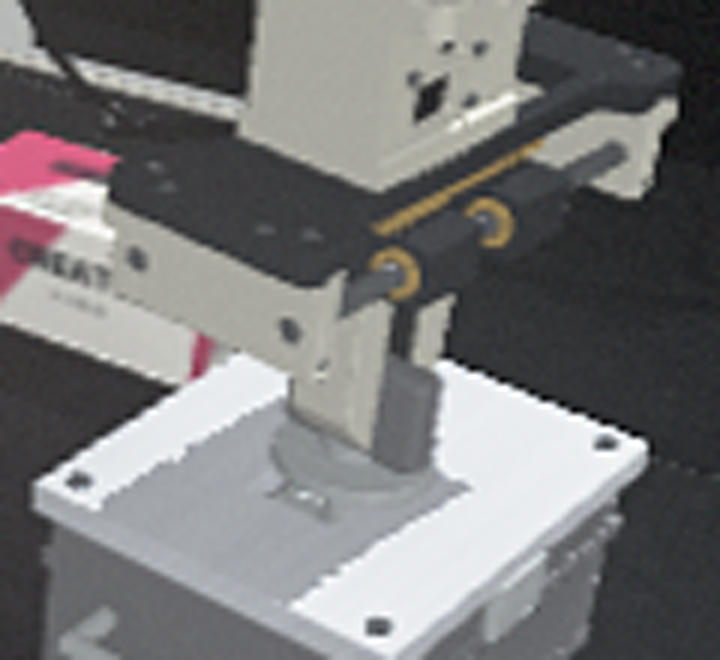

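Call:
apply_moves --pt "0 0 0 0 0 -0.076" --pt "0 0 0 0 0 0" --pt "0 0 0 0 0 0"

```text
clock: 10.2
position: [0.5411, -0.3426, 0.1169]
ee_rot: [3.128, -0.291, 0.001]
force: [-0.5, -0.6, 1.9]
width: 0.149
```

```bash
python3 -c "
from h import *
go([.541,-.3420,.117],-10.6)"
```

```text
t 10.2 pos [ 0.541 -0.343  0.117] yaw -10.638757887580912 F [-0.483 -0.573  1.888] w 0.14858672490352418 j7 0.020665222327891943
rot [ 0.    -0.    -0.001] shift cm (cur axes) [-0.019 -0.052 -0.013] shift cm (tgt axes) [-0.019 -0.052 -0.013]
```

Call:
apply_moves --pt "0 0 0 0 0 0" --pt "0 0 0 0 0 0" --pt "0 0 0 0 0 0" --pt "0 0 0 0 0 0" --pt "0 0 0 0 0 0" --claw 0

```text
clock: 10.7
position: [0.5409, -0.3423, 0.1167]
ee_rot: [-3.129, 0.286, 0.0]
force: [0.1, -0.6, -0.2]
width: 0.49
```

Call:
apply_moves --pt "0 0 -0.5 0 0 0" --pt "0 0 -1 0 0 0" --pt "0 0 -2 0 0 0" --pt "0 0 -3 0 0 0" --pt "0 0 -3 0 0 0"

```text
clock: 11.2
position: [0.5408, -0.3422, 0.2135]
ee_rot: [-3.128, 0.285, -0.0]
force: [0.2, -0.4, 0.3]
width: 0.5
```

Call:
apply_moves --pt "0 0 -2 0 0 0" --pt "-2 0 -2 0 0 0" --pt "-4 0 0 0 0 0" --pt "-4 0 0 0 0 0" --pt "-4 0 0 0 0 0"

```text
clock: 11.7
position: [0.4021, -0.3166, 0.2526]
ee_rot: [3.128, -0.285, 0.001]
force: [-0.6, -0.7, 1.3]
width: 0.498
```

Call:
apply_moves --pt "-4 0 0 0 0 0" --pt "-2 0 0 0 0 0" --pt "0 0 0 0 0 0" --pt "0 0 0 0 0 0"

```text
clock: 12.1
position: [0.3447, -0.3065, 0.2528]
ee_rot: [3.127, -0.286, 0.002]
force: [-0.5, -0.1, 0.6]
width: 0.501
```

```bash
python3 -c "
from h import *
snap('scene','s9');snap('top','t9')
crop('s9',360,140,480,250,5,'s9a');crop('t9',370,110,475,220,5,'t9a')
a=cv2.imread('pics/s9a.png');b=cv2.imread('pics/t9a.png');b=cv2.resize(b,(525,550));
c=np.hstack([a,b]);cv2.imwrite('pics/c9.png',cv2.resize(c,None,fx=.7,fy=.7))
go([.541,-.3420,.117],-10.6)"
```

```text
t 12.2 pos [ 0.345 -0.306  0.252] yaw -10.38999709237714 F [ 0.238 -0.104 -0.071] w 0.4995984796001259 j7 0.29830689410333644
rot [ 0.    -0.002  0.004] shift cm (cur axes) [19.853 -0.018 13.561] shift cm (tgt axes) [19.874 -0.087 13.531]
```

View pics/c9.png

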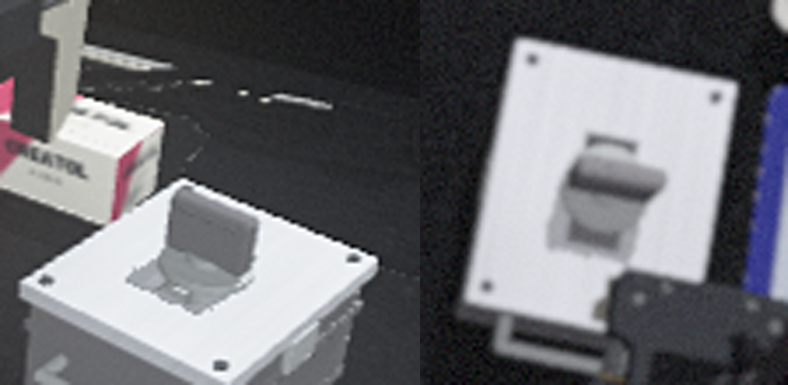

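View pics/t9.png

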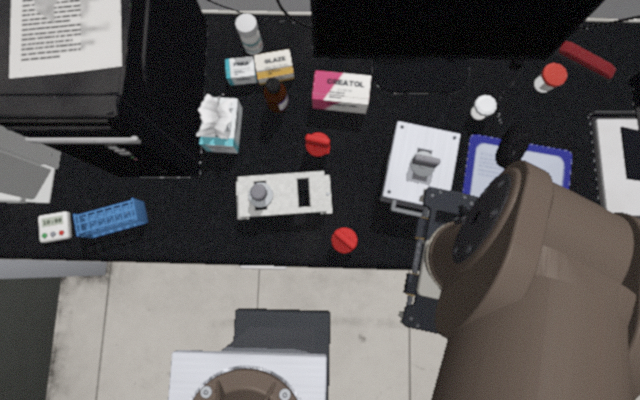

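```bash
python3 -c "
from h import *
k=keymodel(.541,-.342,.048,79.4)
overlay('scene','s9','o1',(375,170,465,230),6,*k);overlay('top','t9','o2',(380,120,470,190),6,*k)
cv2.imwrite('pics/o.png',np.vstack([cv2.imread('pics/o1.png')[:300],cv2.imread('pics/o2.png')[:300]]))"
```

```text
(no output)
```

View pics/o.png

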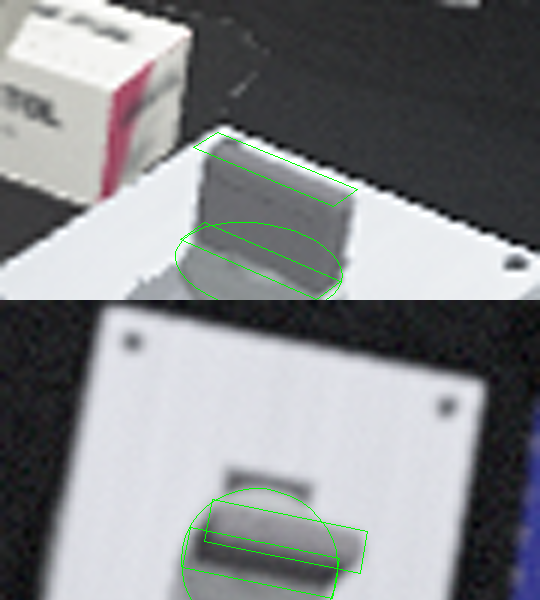

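```bash
python3 -c "
from h import *
for i,y in enumerate((79.4,83,86)):
  k=keymodel(.540,-.3425,.048,y)
  overlay('top','t9',f'q{i}',(405,143,447,178),12,*k);overlay('scene','s9',f'p{i}',(400,185,442,220),12,*k)
r=lambda c:np.hstack([cv2.imread(f'pics/{c}{i}.png') for i in range(3)])
cv2.imwrite('pics/qp.png',cv2.resize(np.vstack([r('q'),r('p')]),(800,445)))"
```

```text
(no output)
```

View pics/qp.png

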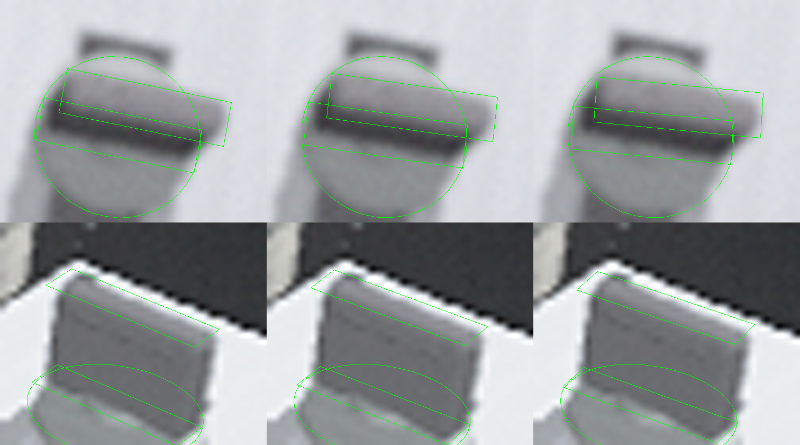

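```bash
python3 -c "
from h import *
print(order.sign_off())"
```

```text
the job is handed in; nothing more can be done
None
```

The grey paddle key is locked in the case lid: I seated it in the slot, turned it a quarter turn, let go, and handed the job in at about 12.2 s of the 48 s allowed.

- **Seating:** contact came with the tool at z = 0.117 m, the height worked out beforehand for the collar resting on the lid. The push there was about 5 N.
- **Lock angle:** the gripper ended its turn at -10.6°, the measured direction of the slot, so the key's head should lie across it. In the last pictures the paddle stands upright across the slot, and a model outline fits best at about 80° against the 79.4° intended, give or take 2°.
- **Surroundings:** the plug with the round knob is still in the stand, the red look-alikes have not moved, and the robot is clear of everything.
- **Disagreement:** model outlines of the key sit about 1–2 pixels (2–3 mm) too high in the scene camera, before the grasp and after placing. I put this down mostly to the 2 mm calibration error.

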